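# Make up two knife-sharpening kits

### The job

Make up the two sharpening kits from the stock on the pink mat: the orange tray gets the dark grey coarse stone and the flattening block with the yellow grip, the blue tray gets the white fine stone, the small green slurry stone and the dropper bottle. In each tray the stone on its wooden base lies flat in the wide bay and the small pieces stand upright on the floor of the narrow bay, the way up they are now; set every piece down, do not drop it. Leave the red-brown stone, the paper cup and the knife where they are, and both trays flat on the bench.

Things in the scene. Friction and masses are not known exactly. Their poses are not given: they have to be found in the camera images.
- coarse_stone: Bench whetstone glued on a wooden base: base 172 x 60 x 12 mm, on it the dark grey stone 150 x 50 mm that stands from 12 to 34 mm above the underside (a wooden end stop, to 17 mm high, at each end). Grip it across its 50 mm width, at the middle. About 0.4 kg. Origin: centre of the underside; x along its length, y across, z up; both ends alike. Goes in the orange tray.
- fine_stone: Bench whetstone glued on a wooden base: base 172 x 60 x 12 mm, on it the white stone 150 x 50 mm that stands from 12 to 34 mm above the underside (a wooden end stop, to 17 mm high, at each end). Grip it across its 50 mm width, at the middle. About 0.4 kg. Origin: centre of the underside; x along its length, y across, z up; both ends alike. Goes in the blue tray.
- medium_stone: Bench whetstone glued on a wooden base: base 172 x 60 x 12 mm, on it the red-brown stone 150 x 50 mm that stands from 12 to 34 mm above the underside (a wooden end stop, to 17 mm high, at each end). Grip it across its 50 mm width, at the middle. About 0.4 kg. Origin: centre of the underside; x along its length, y across, z up; both ends alike. Belongs to neither kit: it stays where it lies.
- flattener: Flattening block: dark grey plate 80 x 45 x 16 mm with a yellow grip ridge on top, 66 mm long, 22 mm wide, from 16 to 42 mm above the underside. About 0.18 kg. Grip it across the ridge. Origin: centre of the underside; x along its length, y across, z up. It fits the narrow bay only lengthwise.
- slurry_stone: Small green slurry stone, a block 60 x 30 x 28 mm high. About 0.1 kg. Origin: centre of the underside; x along its 60 mm length, y across its 30 mm width, z up.
- dropper: White dropper bottle with a blue cap, upright, 40 mm in diameter and 75 mm high; the straight part of the body, to grip, reaches 5 to 42 mm above the underside. About 0.08 kg. Origin: centre of the underside; z up.
- tray_orange: Orange plastic kit tray, loose, 0.45 kg, left or right of the mat: 202 x 160 mm, plus a 12 mm lug at each end. Floor 4 mm thick; walls and the rib between the bays 14 mm high over all. Origin: centre of the underside; x along its length, z up. Bays both 194 mm long in x: the wide one 84 mm, centred at y = +34 mm; the narrow one 64 mm, at y = -44 mm. For the coarse kit.
- tray_blue: Blue plastic kit tray, loose, 0.45 kg, left or right of the mat: 202 x 160 mm, plus a 12 mm lug at each end. Floor 4 mm thick; walls and the rib between the bays 14 mm high over all. Origin: centre of the underside; x along its length, z up. Bays both 194 mm long in x: the wide one 84 mm, centred at y = +34 mm; the narrow one 64 mm, at y = -44 mm. For the finishing kit.
- cup: Bystander: white paper cup, 72 mm across the rim, 85 mm high, upright and light, beyond the left tray. Origin: centre of the underside.
- knife: Bystander: kitchen knife lying flat beyond the stones on the right, across the bench; about 320 mm long, 50 mm wide, 16 mm high. Origin: on the bench under the junction of handle and blade; blade to +x, handle to -x (its own axes).

How it is judged (in metres and radians):
At the end, for the whole second after the job is handed in: Each piece at rest, released, upright on the floor (within 8 mm of the tray underside) of its bay in its tray: stones within 15 mm of the wide bay centre, small pieces within 16 mm (slurry stone 22) of the narrow bay midline and 65 (flattener), 80 or 85 mm along it. Trays flat (x of coarse_stone in the frame of tray_orange between -0.015 and 0.015 m and y of coarse_stone in the frame of tray_orange between 0.018 and 0.05 m and z of coarse_stone in the frame of tray_orange between 0.001 and 0.008 m and angle between each of coarse_stone, fine_stone's own z axis and vertical below 0.05 rad and linear speed of each of coarse_stone, fine_stone, flattener, slurry_stone, dropper, tray_orange, tray_blue below 0.02 m/s and x of fine_stone in the frame of tray_blue between -0.015 and 0.015 m and y of fine_stone in the frame of tray_blue between 0.018 and 0.05 m and z of fine_stone in the frame of tray_blue between 0.001 and 0.008 m and x of flattener in the frame of tray_orange between -0.065 and 0.065 m and y of flattener in the frame of tray_orange between -0.06 and -0.028 m and z of flattener in the frame of tray_orange between 0.001 and 0.008 m and angle between each of flattener, slurry_stone, dropper's own z axis and vertical below 0.08 rad and x of slurry_stone in the frame of tray_blue between -0.085 and 0.085 m and y of slurry_stone in the frame of tray_blue between -0.066 and -0.022 m and z of slurry_stone in the frame of tray_blue between 0.001 and 0.008 m and x of dropper in the frame of tray_blue between -0.08 and 0.08 m and y of dropper in the frame of tray_blue between -0.06 and -0.028 m and z of dropper in the frame of tray_blue between 0.001 and 0.008 m and angle between each of tray_orange, tray_blue's own z axis and vertical below 0.04 rad and height (world z) of each of tray_orange, tray_blue below 0.006 m); the robot touches nothing.
It fails at once if the red-brown stone is pushed more than 25 mm from where it stood (distance of medium_stone from where it was at the start of the episode above 0.025 m).
It fails at once if the paper cup is knocked over or pushed more than 25 mm from where it stood (distance of cup from where it was at the start of the episode above 0.025 m or angle between cup's own z axis and vertical above 0.5 rad).
It fails at once if the knife is pushed more than 25 mm from where it stood (distance of knife from where it was at the start of the episode above 0.025 m).
It fails at once if a piece of the kits is let go in the air, its underside more than 35 mm above the table ((height (world z) of coarse_stone above 0.035 m and contact force between the fingers and coarse_stone below 0.02 N) or (height (world z) of fine_stone above 0.035 m and contact force between the fingers and fine_stone below 0.02 N) or (height (world z) of flattener above 0.035 m and contact force between the fingers and flattener below 0.02 N) or (height (world z) of slurry_stone above 0.035 m and contact force between the fingers and slurry_stone below 0.02 N) or (height (world z) of dropper above 0.035 m and contact force between the fingers and dropper below 0.02 N)).
It also fails if it takes over 125 s, if anything falls off the work surface, if the arm or the gripper's body presses on something with over 40 N, if the wrist force passes 120 N, or if a joint passes its speed limit or range.

### The arm

A 6-joint arm with a two-finger parallel gripper is mounted at the origin on the work surface. World frame = base frame: x ahead of the robot, y to its left, z up, the work surface at z = 0. Lengths are in m, angles in degrees, forces in N, time in s.
With the tool pointing down it reaches from about 0.35 to 0.875 m from the base axis. Payload 4.2 kg.
Tool frame: the origin (TCP) lies on the front face of the gripper's body, between the roots of the fingers; the fingertips stand 70 mm ahead of it and the grasp point (between the pads) lies 51 mm ahead of it (r.nose_length is the distance from the TCP to the fingertips, in m); z points along the fingers, y is the direction in which the jaws open and shut (so a half turn about z gives the same grasp; the last joint's range is limited). The gripper opens to 87 mm and grips with 3 to 60 N. Pads are 19 mm wide; open, the fingers measure 117 mm over their backs; the gripper's body (75 mm by 190 mm) begins 51 mm behind the grasp point.
Start: joints at [-48.381, 22.042, 0.453, 0, -68.411, -14.817], TCP at [0.282, -0.558, 0.292] pointing down, gripper open.
Joint ranges: [-179.83, 179.83], [-69.29, 118.12], [-61.27, 80.66], [-181.25, 117.63], [-171.15, -9.14], [-177.46, 177.46]. Speed limits (degrees/s): [159.86, 159.86, 180, 180, 180, 180].

### API

Orientations are given as a 3x3 rotation matrix whose columns are the frame's x, y, z axes.
In Python, from station import telemetry, capture, order, r gives the robot as it stands.
- The arm moves only by the tool drive_tool, never from a script. Its argument "series" is a list of rows, each a list of 4 numbers: the shift along the tool's x, y, z as a fraction of full scale, then the turn about the tool's z as a fraction of full scale. In form: [[dx, dy, dz, turn], ...]. A call has 1 to 10 rows; each row is the pose to reach, as a shift and turn from the pose commanded when the call began, along the tool's axes at that moment; what a row does not reach only later rows make up. Full scale, the value 1, is 0.12 m for a shift and 2 rad for a turn. A row lasts 1/8 s, in which the tool goes at most 62.5 mm and 10.7 degrees, less where a joint would pass 70% of its speed; a pose out of reach is approached as far as the arm can. A call with a number of a shift or a turn outside -1 to 1 is refused whole. A call with a gripper value outside its range is refused whole. "fingers" is the finger opening in mm, from 0 to 87, set as the call begins (left out, the last holds). The fingers move at their own pace and stop on an object; the grip force is fixed at half the most. Time passes only in rows, so rows that repeat a pose let the fingers close. It gives the time, the measured TCP pose, the force and the opening at its end, in the units of the state.
- telemetry.sense(): the state, without advancing time (a new reading comes with each control period).
- capture(name): name is "scene" or "top"; returns a dict with "color" (480x640x3 uint8, blue, green, red), "fx", "fy", "cx", "cy" (pixels), "eye" and "attitude" of the camera in the world. Camera axes: x right, y up, looking along -z (the intrinsics and any distortion apply to the point x, -y, -z); pixel columns grow to the right and rows downward; lengths in m; the calibration is good to about 2 mm. A picture is of the moment at which its call begins. There is no depth.
- order.finish_job(): hands the job in, once; it reports no verdict.
The state is a dict: "time_s": time; "joints": joint angles; "joint_velocities": joint speeds; "effort": joint torques, N m; "tcp_pos": TCP position; "ee_rot": TCP orientation; "wrist_force": force on the tool from outside, world axes, zero at the start; "moment": the same for the moment, N m; "gripper_width": opening from 0.0 (shut) to 1.0 (fully open).
Only numpy, scipy, OpenCV 4.12 (cv2) and the standard library are available. Lean on these libraries where they do the work, as an engineer would, in place of code of your own. Each camera call takes 0.05 s, during which the arm holds its last target. There are 200 camera calls.

## Working session

There is one attempt and no reset: what is moved stays moved. The work goes in short steps, Python scripts to look and compute and a tool call to move; the robot and the scene stay as the last step left them, time stands still between calls to the robot, and variables do not carry over. Pictures are saved under pics/ and viewed, about 12 in all and at most 16, crops included, and the job is handed in when it is done.

Besides the shell and the picture viewer there is one more tool, called after "Request:" as name([rows], argument=value, ...), one row to a line, values as JSON. drive_tool: Moves the arm, as the interface text tells. Shift numbers are shares of 0.12 m and turn numbers shares of 2 rad, none past 1 either way. Its arguments: {"type":"object","properties":{"series":{"type":"array","items":{"type":"array","items":{"type":"number","minimum":-1,"maximum":1}}},"fingers":{"type":"number"}},"required":["series"]}

```bash
ls; mkdir -p pics
python3 - <<'E'
from station import telemetry, capture
import cv2,json
for n in("scene","top"):
    c=capture(n);cv2.imwrite(f"pics/{n}0.png",c["color"]);print(n,{k:(v.tolist() if hasattr(v,'tolist') else v) for k,v in c.items() if k!="color"})
s=telemetry.sense();print(s["tcp_pos"],s["ee_rot"],s["time_s"])
E
```

```text
pics
scene {'fx': 521.2379377640549, 'fy': 521.2379377640549, 'cx': 313.71161406738656, 'cy': 241.26560178630962, 'eye': [1.1984084570146032, -0.5122182085186843, 0.7633417651355283], 'attitude': [[0.6701334699053507, -0.5010603575404777, 0.5475944216425352], [0.7421076989190041, 0.4662637474390918, -0.4815332605637906], [-0.014046199406065624, 0.7290655909624754, 0.6842996919163282]]}
top {'fx': 578.0271868655786, 'fy': 578.0271868655786, 'cx': 315.78493829275556, 'cy': 240.48685211851495, 'eye': [0.4470093997422649, 0.0053464475745398825, 1.1604771701328336], 'attitude': [[0.01921748987964833, 0.9901170677880933, -0.13892040943444517], [-0.9998135346050636, 0.019294142644979737, -0.000795034668594088], [0.001893172801068957, 0.13890978415613295, 0.9903032302090313]]}
[ 0.28165446 -0.55749395  0.29127026] [[-8.92641525e-01 -4.50766055e-01 -1.03484096e-03]
 [-4.50767213e-01  8.92639944e-01  1.68835152e-03]
 [ 1.62688819e-04  1.97356505e-03 -9.99998039e-01]] 0.1
```

View pics/top0.png

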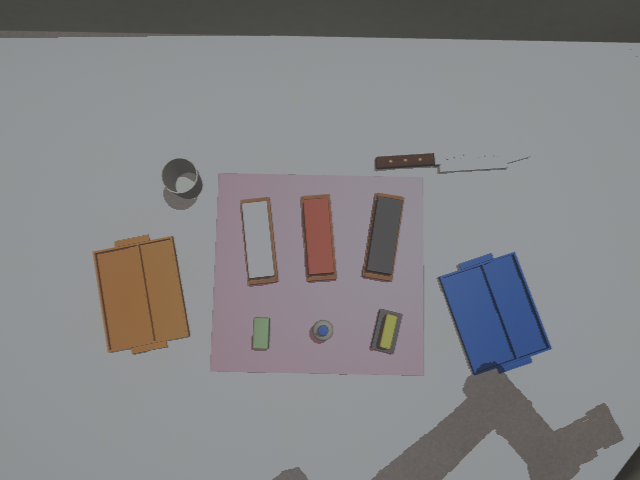

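View pics/scene0.png

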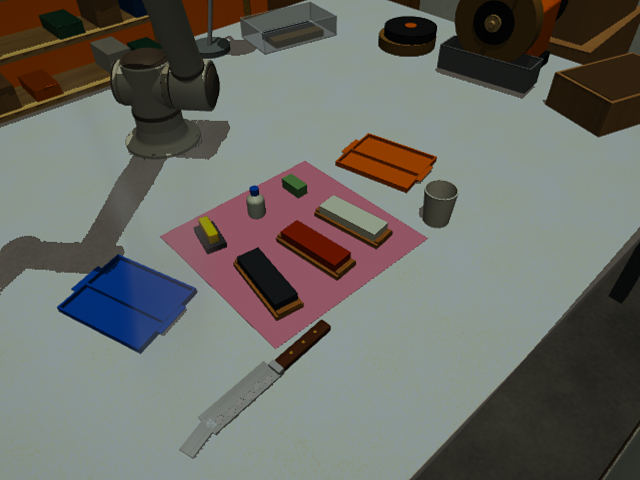

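Top view: orange tray centred near (141,295), blue near (495,314). White stone is at (259,241), red (319,238), dark (384,237), flattener (388,331), green (261,333), dropper (323,330). The cup is at (182,180) and the knife along row 160. The scene view agrees. Next I measure.

```bash
cat > h.py <<'E'
import numpy as np, cv2
from station import telemetry, capture
def ray(c,px,z):
    px=np.atleast_2d(np.asarray(px,float)); R=np.array(c["attitude"]); e=np.array(c["eye"])
    d=np.c_[(px[:,0]-c["cx"])/c["fx"],-(px[:,1]-c["cy"])/c["fy"],-np.ones(len(px))]@R.T
    return (e+d*((z-e[2])/d[:,2])[:,None])[:,:2]
def proj(c,P):
    q=(np.atleast_2d(P)-np.array(c["eye"]))@np.array(c["attitude"])
    return np.c_[c["cx"]-c["fx"]*q[:,0]/q[:,2],c["cy"]+c["fy"]*q[:,1]/q[:,2]]
def blob(m,box):
    k=np.zeros_like(m);x0,y0,x1,y1=box;k[y0:y1,x0:x1]=m[y0:y1,x0:x1]
    k=cv2.morphologyEx(k,cv2.MORPH_OPEN,np.ones((2,2),np.uint8))
    return max(cv2.findContours(k,cv2.RETR_EXTERNAL,cv2.CHAIN_APPROX_NONE)[0],key=cv2.contourArea)[:,0]
def rect(c,m,box,z):
    """centre(m), yaw of long axis(deg, -90..90), sizes (mm)"""
    p=ray(c,blob(m,box),z); (cx,cy),(w,h),a=cv2.minAreaRect((p*1000).astype(np.float32))
    if w<h: w,h,a=h,w,a+90
    return np.array([cx,cy])/1000,(a+90)%180-90,(w,h)
hsv=lambda c:cv2.cvtColor(c["color"],cv2.COLOR_BGR2HSV)
R=lambda h,lo,hi:cv2.inRange(h,np.array(lo),np.array(hi))
E
python3 - <<'E'
from h import *
c=capture("top");h=hsv(c)
for n,x,y in [("mat",230,200),("white",259,241),("red",319,238),("dark",384,237),("wood",268,282),("green",261,333),("yellow",388,332),("plate",378,335),("cap",323,330),("or",125,300),("bl",480,320),("bench",300,100)]: print(n,h[y,x],end=' ')
print()
T={"fine":(R(h,(0,0,110),(180,28,255)),(240,195,280,290),.034),
"coarse":(R(h,(0,0,0),(180,110,75)),(360,190,410,285),.034),
"coarse+base":(255-R(h,(140,30,100),(180,255,255)),(355,185,412,290),.012),
"fine+base":(255-R(h,(140,30,100),(180,255,255)),(235,190,285,295),.012),
"medium":(R(h,(0,150,60),(6,255,255)),(295,190,345,285),.034),
"slurry":(R(h,(40,50,50),(80,255,255)),(245,310,280,360),.028),
"flatt":(R(h,(22,120,80),(38,255,255)),(365,300,410,360),.042),
"cap":(R(h,(100,100,40),(130,255,255)),(305,310,345,350),.075),
"orange":(R(h,(5,150,40),(20,255,255)),(80,220,200,365),.014),
"blue":(R(h,(105,150,30),(130,255,255)),(425,240,560,385),.014)}
for n,(m,b,z) in T.items():
    p,a,s=rect(c,m,b,z);print(n,p.round(4),round(a,1),np.round(s,1))
    if n in("orange","blue"):
        t=np.radians(a);X=np.array([np.cos(t),np.sin(t)]);Y=np.array([-X[1],X[0]])
        v=np.arange(-84,85,2)
        pr=[]
        for y in v:
            P=np.array([np.r_[p+X*x+Y*y/1000,.014] for x in np.linspace(-.07,.07,60)])
            q=proj(c,P).astype(np.float32);pr.append(cv2.remap(h[...,2],q[:,0],q[:,1],cv2.INTER_LINEAR).mean())
        print("  prof(y from +%+d)"%v[0],np.round(pr).astype(int).tolist())
s=capture("scene");g=hsv(s)
b=blob(R(g,(100,100,40),(130,255,255)),(240,178,270,200));print("cap scene",b.min(0),b.max(0),ray(s,[[(b[:,0].min()+b[:,0].max())/2,b[:,1].min()+3]],.075))
E
```

```text
mat [163  28 144] white [108   8 152] red [  4 121 141] dark [165   6  83] wood [10 81 91] green [ 50  53 140] yellow [ 31 109 148] plate [165   7  72] cap [111 125 141] or [ 14 138 142] bl [110 145 139] bench [102   8 152] 
fine [0.6043 0.119 ] 7.5 [148.4  49.2]
coarse [ 0.6325 -0.107 ] -8.3 [109.7   3.9]
coarse+base [ 0.6172 -0.1313] 0.5 [212.2 113.9]
fine+base [0.6022 0.1175] 1.5 [211.1  99.2]Traceback (most recent call last):
  File "<stdin>", line 16, in <module>
  File "h.py", line 16, in rect
    p=ray(c,blob(m,box),z); (cx,cy),(w,h),a=cv2.minAreaRect((p*1000).astype(np.float32))
            ~~~~^^^^^^^
  File "h.py", line 13, in blob
    return max(cv2.findContours(k,cv2.RETR_EXTERNAL,cv2.CHAIN_APPROX_NONE)[0],key=cv2.contourArea)[:,0]
           ~~~^^^^^^^^^^^^^^^^^^^^^^^^^^^^^^^^^^^^^^^^^^^^^^^^^^^^^^^^^^^^^^^^^^^^^^^^^^^^^^^^^^^^
ValueError: max() iterable argument is empty
```

Run:
```python
from h import *
c=capture("top");h=hsv(c)
T={"fine":(R(h,(0,0,130),(180,22,255)),(240,195,280,290),.034),
"coarse":(R(h,(0,0,0),(180,40,100)),(360,190,410,285),.034),
"medium":(R(h,(0,100,100),(7,255,255))|R(h,(175,100,100),(180,255,255)),(295,190,345,285),.034),
"slurry":(R(h,(40,30,90),(80,255,255)),(245,310,280,360),.028),
"flatt":(R(h,(22,60,90),(40,255,255)),(365,300,410,360),.042),
"plate":(R(h,(0,0,0),(180,40,100))|R(h,(22,30,0),(40,255,255)),(365,300,410,360),.016),
"cap":(R(h,(100,70,60),(130,255,255)),(305,310,345,350),.075),
"orange":(R(h,(5,70,40),(22,255,255)),(80,220,200,365),.014),
"blue":(R(h,(103,80,30),(130,255,255)),(425,240,560,385),.014)}
for n,(m,b,z) in T.items():
    p,a,s=rect(c,m,b,z);print(n,p.round(4),round(a,1),np.round(s,1))
    if n in("orange","blue"):
        t=np.radians(a);X=np.array([np.cos(t),np.sin(t)]);Y=np.array([-X[1],X[0]])
        v=np.arange(-84,85,2);pr=[]
        for y in v:
            P=np.array([np.r_[p+X*x+Y*y/1000,.014] for x in np.linspace(-.07,.07,60)])
            q=proj(c,P).astype(np.float32);pr.append(cv2.remap(h[...,2],q[:,0],q[:,1],cv2.INTER_LINEAR).mean())
        print("  prof",v[0],np.round(pr).astype(int).tolist())
s=capture("scene");g=hsv(s)
b=blob(R(g,(100,70,40),(130,255,255)),(240,178,270,200));print("cap scene",b.min(0),b.max(0),ray(s,[[(b[:,0].min()+b[:,0].max())/2,b[:,1].min()+3]],.075))
```

```text
fine [0.6043 0.1192] 7.5 [148.2  48.8]
coarse [ 0.6167 -0.1296] -8.3 [151.1  50.6]
medium [ 6.137e-01 -2.000e-04] 5.6 [149.   49.5]
slurry [0.4213 0.1077] 1.1 [57.3 29. ]
flatt [ 0.43   -0.1376] -13.1 [64.4 21. ]
plate [ 0.4299 -0.1367] -12.8 [79.6 45.4]
cap [ 0.43   -0.0114] 1.1 [18.3 16.7]
orange [0.4944 0.3489] 12.6 [225.9 161.9]
  prof -84 [150, 141, 108, 98, 131, 141, 141, 142, 142, 142, 142, 142, 142, 142, 142, 142, 142, 142, 142, 142, 142, 142, 142, 142, 142, 142, 142, 142, 142, 142, 142, 142, 142, 142, 142, 137, 112, 99, 130, 141, 141, 142, 142, 142, 142, 142, 142, 142, 142, 142, 142, 142, 142, 142, 142, 142, 142, 141, 142, 142, 142, 142, 141, 141, 141, 141, 141, 141, 141, 141, 141, 141, 141, 141, 141, 141, 141, 141, 141, 130, 97, 95, 130, 142, 147]
blue [ 0.4703 -0.3507] 19.4 [225.3 161. ]
  prof -84 [151, 151, 146, 136, 113, 67, 65, 89, 121, 135, 136, 136, 136, 136, 136, 136, 136, 136, 136, 136, 136, 136, 136, 136, 137, 137, 137, 137, 137, 137, 137, 137, 137, 137, 137, 137, 137, 135, 114, 70, 74, 105, 133, 137, 138, 138, 138, 138, 138, 138, 138, 138, 138, 138, 138, 138, 138, 138, 138, 138, 138, 138, 138, 138, 138, 138, 138, 138, 138, 138, 139, 139, 139, 139, 139, 139, 139, 139, 139, 139, 139, 137, 116, 73, 80]
cap scene [251 186] [258 196] [[ 0.43738932 -0.01088374]]
```

```bash
cat >> h.py <<'E'
def go(x,y,z,jaw):
    "turn first (in units), then total shift in the tool axes after the turn (units of .12)"
    s=telemetry.sense();M=np.array(s["ee_rot"]);p=np.array(s["tcp_pos"])
    cur=np.degrees(np.arctan2(M[1,1],M[0,1]));d=(jaw-cur+90)%180-90
    t=-np.radians(d); Rz=cv2.Rodrigues(np.array([0,0,t]))[0]
    sh=(M@Rz).T@(np.array([x,y,z])-p)/.12
    print("t=%.2f tcp"%s["time_s"],p.round(4),"jaw %.1f"%(cur%180),"| turn %.3f then shift"%(t/2),sh.round(3),"grip",round(float(s["gripper_width"])*87,1),"F",np.round(s["wrist_force"],1))
def dark(c,p,a,x):
    "positions (mm) of dark lines across a tray at station x (mm)"
    h=hsv(c)[...,2];t=np.radians(a);X=np.array([np.cos(t),np.sin(t)]);Y=np.array([-X[1],X[0]]);v=np.arange(-95,96,1.)
    q=proj(c,np.array([np.r_[np.array(p)+X*x/1000+Y*y/1000,.014] for y in v])).astype(np.float32)
    w=cv2.remap(h,q[:,0],q[:,1],cv2.INTER_LINEAR).ravel().astype(float);w=np.clip(120-w,0,None);n,l=cv2.connectedComponents((w>0).astype(np.uint8)[:,None]);l=l.ravel()
    return [round(float((v*w)[l==i].sum()/w[l==i].sum()),1) for i in range(1,n)]
E
python3 - <<'E'
from h import *
c=capture("top")
for x in(-80,-60,-40,0,40,60,80): print(x,"orange",dark(c,(.4944,.3489),12.6,x),"blue",dark(c,(.4703,-.3507),19.4,x))
h=hsv(c);m=R(h,(103,80,30),(130,255,255));b=blob(m,(425,240,560,385))
hp=cv2.approxPolyDP(b,4,True)[:,0];p=ray(c,hp,.014);t=np.radians(19.4);d=(p-[.4703,-.3507])*1000
print(np.round(np.c_[hp,d@[np.cos(t),np.sin(t)],d@[-np.sin(t),np.cos(t)]],0).tolist())
go(.43,-.137,.20,77)
E
```

```text
-80 orange [-78.8, -10.2, 77.1] blue [-72.3, -5.3, 83.2]
-60 orange [-78.7, -10.7, 77.0] blue [-72.3, -4.6, 82.8]
-40 orange [-78.4, -10.7, 77.1] blue [-72.4, -5.0, 83.3]
0 orange [-78.5, -10.6, 77.0] blue [-72.2, -5.1, 83.1]
40 orange [-78.8, -11.0, 77.1] blue [-73.0, -4.9, 82.9]
60 orange [-78.8, -10.7, 76.8] blue [-72.0, -4.8, 83.2]
80 orange [-78.7, -10.4, 77.1] blue [-72.3, -5.4, 83.0]
[[515.0, 253.0, 99.0, -79.0], [498.0, 259.0, 99.0, -42.0], [485.0, 256.0, 113.0, -20.0], [441.0, 278.0, 99.0, 79.0], [476.0, 375.0, -99.0, 79.0], [495.0, 368.0, -99.0, 39.0], [509.0, 371.0, -113.0, 15.0], [551.0, 350.0, -101.0, -77.0]]
t=0.30 tcp [ 0.2818 -0.5577  0.2919] jaw 116.8 | turn 0.347 then shift [-0.415  3.694  0.767] grip 87.1 F [ 0.2  0.1 -0. ]
```

Request:
drive_tool([
  [0, 0, 0, 0.09],
  [0, 0, 0, 0.17],
  [0, 0, 0, 0.26],
  [0, 0, 0, 0.347],
  [0, 0, 0, 0.347],
  [0, 0, 0, 0.347],
], fingers=60)

```text
time_s: 1.05
tcp_pos: [0.2818, -0.5578, 0.2922]
ee_rot: [[-0.975, 0.222, -0.0], [0.222, 0.975, 0.0], [0.0, 0.0, -1.0]]
wrist_force: [-0.1, -0.5, -0.4]
gripper_width: 0.695
```

Request:
drive_tool([
  [-0.03, 0.3, 0.05, 0],
  [-0.07, 0.6, 0.12, 0],
  [-0.1, 0.92, 0.19, 0],
])

```text
time_s: 1.42
tcp_pos: [0.3186, -0.452, 0.2692]
ee_rot: [[-0.975, 0.223, 0.0], [0.223, 0.975, -0.0], [-0.0, -0.0, -1.0]]
wrist_force: [0.6, -0.6, 0.1]
gripper_width: 0.69
```

Request:
drive_tool([
  [-0.03, 0.3, 0.05, 0],
  [-0.07, 0.6, 0.12, 0],
  [-0.1, 0.92, 0.19, 0],
])

```text
time_s: 1.8
tcp_pos: [0.3552, -0.347, 0.2466]
ee_rot: [[-0.975, 0.222, 0.001], [0.222, 0.975, -0.0], [-0.001, -0.0, -1.0]]
wrist_force: [0.8, -0.3, 0.4]
gripper_width: 0.693
```

Request:
drive_tool([
  [-0.03, 0.3, 0.05, 0],
  [-0.07, 0.6, 0.12, 0],
  [-0.1, 0.92, 0.19, 0],
])

```text
time_s: 2.17
tcp_pos: [0.3917, -0.2421, 0.2239]
ee_rot: [[-0.975, 0.222, 0.001], [0.222, 0.975, -0.0], [-0.001, -0.0, -1.0]]
wrist_force: [0.2, -0.0, 0.2]
gripper_width: 0.691
```

Request:
drive_tool([
  [-0.03, 0.3, 0.05, 0],
  [-0.07, 0.6, 0.12, 0],
  [-0.11, 0.93, 0.2, 0],
  [-0.11, 0.93, 0.2, 0],
  [-0.11, 0.93, 0.2, 0],
])

```text
time_s: 2.8
tcp_pos: [0.4292, -0.1374, 0.2]
ee_rot: [[-0.975, 0.223, 0.0], [0.223, 0.975, -0.0], [-0.0, -0.0, -1.0]]
wrist_force: [-0.5, 0.5, -0.0]
gripper_width: 0.689
```

```bash
python3 -c "
from h import *
go(.43,-.137,.091,77)
go(.5035,.3084,.21,102.6)"
```

```text
t=2.80 tcp [ 0.4292 -0.1374  0.2   ] jaw 77.1 | turn 0.001 then shift [-0.006  0.005  0.909] grip 59.9 F [-0.5  0.5 -0. ]
t=2.80 tcp [ 0.4292 -0.1374  0.2   ] jaw 77.1 | turn -0.222 then shift [-1.415  3.49  -0.084] grip 59.9 F [-0.5  0.5 -0. ]
```

Request:
drive_tool([
  [0, 0, 0.3, 0],
  [0, 0, 0.6, 0],
  [0, 0, 0.8, 0],
  [0, 0, 0.91, 0],
  [0, 0, 0.91, 0],
  [0, 0, 0.91, 0],
])

```text
time_s: 3.55
tcp_pos: [0.4297, -0.1376, 0.0915]
ee_rot: [[-0.975, 0.224, 0.002], [0.224, 0.975, -0.0], [-0.002, 0.0, -1.0]]
wrist_force: [-0.1, 0.6, 0.0]
gripper_width: 0.691
```

Request:
drive_tool([
  [0, 0, 0, 0],
  [0, 0, 0, 0],
  [0, 0, 0, 0],
  [0, 0, 0, 0],
  [0, 0, 0, 0],
  [0, 0, 0, 0],
  [0, 0, 0, 0],
  [0, 0, 0, 0],
], fingers=5)

```text
time_s: 4.55
tcp_pos: [0.4293, -0.1372, 0.0907]
ee_rot: [[-0.975, 0.224, 0.0], [0.224, 0.975, 0.0], [-0.0, 0.0, -1.0]]
wrist_force: [0.8, 2.6, 1.7]
gripper_width: 0.247
```

Request:
drive_tool([
  [0, 0, -0.1, 0],
  [0, 0, -0.3, 0],
  [0, 0, -0.6, 0],
  [0, 0, -1, 0],
  [0, 0, -1, -0.07],
  [0, 0, -1, -0.14],
  [0, 0, -1, -0.222],
  [0, 0, -1, -0.222],
  [0, 0, -1, -0.222],
])

```text
time_s: 5.68
tcp_pos: [0.4288, -0.1374, 0.2107]
ee_rot: [[-0.977, -0.214, -0.0], [-0.214, 0.977, 0.0], [0.0, 0.0, -1.0]]
wrist_force: [0.4, -0.2, -2.4]
gripper_width: 0.249
```

```bash
python3 -c "
from h import *
go(.5035,.3084,.21,102.6)
cv2.imwrite('pics/a1.png',capture('scene')['color'])"
```

```text
t=5.67 tcp [ 0.4288 -0.1374  0.2107] jaw 102.3 | turn -0.002 then shift [-1.418  3.49   0.006] grip 21.7 F [ 0.4 -0.2 -2.4]
```

View pics/a1.png

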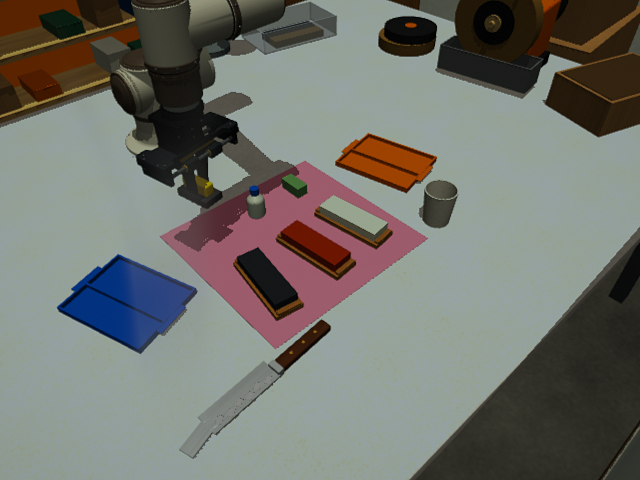

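The flattener is held level at about (200,188), with the opening at 21.7 mm against a 22 mm ridge.

Request:
drive_tool([
  [-0.08, 0.2, 0, 0],
  [-0.2, 0.5, 0, 0],
  [-0.35, 0.87, 0, 0],
])

```text
time_s: 6.1
tcp_pos: [0.4475, -0.0256, 0.2107]
ee_rot: [[-0.977, -0.213, -0.0], [-0.213, 0.977, -0.0], [0.0, -0.0, -1.0]]
wrist_force: [0.8, 0.5, -1.8]
gripper_width: 0.249
```

Request:
drive_tool([
  [-0.11, 0.29, 0, 0],
  [-0.23, 0.58, 0, 0],
  [-0.35, 0.87, 0, 0],
])

```text
time_s: 6.48
tcp_pos: [0.466, 0.0859, 0.2107]
ee_rot: [[-0.977, -0.215, -0.0], [-0.215, 0.977, -0.0], [0.0, -0.0, -1.0]]
wrist_force: [-0.4, -0.1, -2.0]
gripper_width: 0.251
```

Request:
drive_tool([
  [-0.11, 0.29, 0, 0],
  [-0.23, 0.58, 0, 0],
  [-0.35, 0.87, 0, 0],
])

```text
time_s: 6.85
tcp_pos: [0.4844, 0.1969, 0.2106]
ee_rot: [[-0.977, -0.215, -0.0], [-0.215, 0.977, -0.0], [0.0, -0.0, -1.0]]
wrist_force: [0.3, -0.5, -0.6]
gripper_width: 0.253
```

Request:
drive_tool([
  [-0.13, 0.3, 0, 0],
  [-0.27, 0.6, 0, 0],
  [-0.37, 0.88, 0, 0],
  [-0.37, 0.88, 0, 0],
  [-0.37, 0.88, 0, 0],
])

```text
time_s: 7.48
tcp_pos: [0.5045, 0.3079, 0.2101]
ee_rot: [[-0.977, -0.215, -0.001], [-0.215, 0.977, -0.001], [0.002, -0.001, -1.0]]
wrist_force: [-0.2, -0.1, -2.1]
gripper_width: 0.248
```

```bash
python3 -c "
from h import *
go(.5035,.3084,.096,102.6)"
```

```text
t=7.47 tcp [0.5045 0.3079 0.2101] jaw 102.4 | turn -0.001 then shift [0.006 0.007 0.951] grip 21.6 F [-0.2 -0.1 -2.1]
```

Request:
drive_tool([
  [0, 0, 0.3, 0],
  [0, 0, 0.6, 0],
  [0, 0, 0.8, 0],
  [0, 0, 0.9, 0],
  [0, 0, 0.94, 0],
  [0, 0, 0.94, 0],
])

```text
time_s: 8.22
tcp_pos: [0.5053, 0.3084, 0.0985]
ee_rot: [[-0.976, -0.216, 0.001], [-0.216, 0.976, 0.001], [-0.001, 0.0, -1.0]]
wrist_force: [-0.5, 0.3, -1.9]
gripper_width: 0.254
```

Request:
drive_tool([
  [0, 0, 0.01, 0],
  [0, 0, 0.02, 0],
  [0, 0, 0.02, 0],
  [0, 0, 0.02, 0],
])

```text
time_s: 8.72
tcp_pos: [0.505, 0.3084, 0.0956]
ee_rot: [[-0.976, -0.216, 0.0], [-0.216, 0.976, 0.0], [-0.0, 0.0, -1.0]]
wrist_force: [-0.8, 0.0, -1.2]
gripper_width: 0.25
```

Request:
drive_tool([
  [0, 0, 0.005, 0],
  [0, 0, 0.01, 0],
  [0, 0, 0.01, 0],
])

```text
time_s: 9.1
tcp_pos: [0.505, 0.3084, 0.0948]
ee_rot: [[-0.976, -0.216, 0.0], [-0.216, 0.976, 0.0], [-0.0, 0.0, -1.0]]
wrist_force: [-1.4, -0.3, 3.7]
gripper_width: 0.253
```

Request:
drive_tool([
  [0, 0, 0.01, 0],
  [0, 0, 0.01, 0],
  [0, 0, 0.01, 0],
])

```text
time_s: 9.48
tcp_pos: [0.505, 0.3084, 0.0948]
ee_rot: [[-0.976, -0.217, 0.001], [-0.217, 0.976, 0.0], [-0.001, -0.0, -1.0]]
wrist_force: [-4.4, -1.6, 10.2]
gripper_width: 0.25
```

Request:
drive_tool([
  [0, 0, 0, 0],
  [0, 0, 0, 0],
  [0, 0, 0, 0],
  [0, 0, 0, 0],
], fingers=36)

```text
time_s: 9.98
tcp_pos: [0.505, 0.3084, 0.0928]
ee_rot: [[-0.976, -0.216, -0.0], [-0.216, 0.976, -0.0], [0.0, -0.0, -1.0]]
wrist_force: [-0.3, 0.0, -0.0]
gripper_width: 0.411
```

Request:
drive_tool([
  [0, 0, -0.1, 0],
  [0, 0, -0.4, 0],
  [0, 0, -0.8, 0],
  [0, 0, -0.96, 0.06],
  [0, 0, -0.96, 0.13],
  [0, 0, -0.96, 0.18],
  [0, 0, -0.96, 0.18],
  [0, 0, -0.96, 0.18],
])

```text
time_s: 10.98
tcp_pos: [0.505, 0.3084, 0.2086]
ee_rot: [[-0.99, 0.14, 0.0], [0.14, 0.99, 0.0], [-0.0, 0.0, -1.0]]
wrist_force: [0.2, -0.2, -0.3]
gripper_width: 0.413
```

```bash
python3 -c "
from h import *
go(.6167,-.1296,.21,81.7)"
```

```text
t=10.97 tcp [0.505  0.3084 0.2086] jaw 81.9 | turn 0.002 then shift [-1.448 -3.477 -0.012] grip 35.9 F [ 0.2 -0.2 -0.3]
```

Request:
drive_tool([
  [-0.12, -0.29, 0, 0],
  [-0.24, -0.58, 0, 0],
  [-0.36, -0.87, 0, 0],
], fingers=85)

```text
time_s: 11.35
tcp_pos: [0.5331, 0.198, 0.2084]
ee_rot: [[-0.99, 0.14, 0.0], [0.14, 0.99, -0.0], [-0.0, -0.0, -1.0]]
wrist_force: [0.4, 0.1, 0.1]
gripper_width: 0.67
```

Request:
drive_tool([
  [-0.12, -0.29, 0, 0],
  [-0.24, -0.58, 0, 0],
  [-0.36, -0.87, 0, 0],
])

```text
time_s: 11.72
tcp_pos: [0.5612, 0.0883, 0.2084]
ee_rot: [[-0.99, 0.14, 0.0], [0.14, 0.99, -0.0], [-0.0, -0.0, -1.0]]
wrist_force: [-0.1, 0.4, -0.3]
gripper_width: 0.95
```

Request:
drive_tool([
  [-0.12, -0.29, 0, 0],
  [-0.24, -0.58, 0, 0],
  [-0.36, -0.87, 0, 0],
])

```text
time_s: 12.1
tcp_pos: [0.5891, -0.0212, 0.2084]
ee_rot: [[-0.99, 0.14, 0.0], [0.14, 0.99, -0.0], [-0.0, -0.0, -1.0]]
wrist_force: [0.9, 0.6, -0.0]
gripper_width: 0.979
```

Request:
drive_tool([
  [-0.12, -0.29, 0, 0],
  [-0.24, -0.58, 0, 0],
  [-0.36, -0.87, 0, 0],
  [-0.36, -0.87, 0, 0],
  [-0.36, -0.87, 0, 0],
])

```text
time_s: 12.72
tcp_pos: [0.6166, -0.1294, 0.208]
ee_rot: [[-0.99, 0.142, -0.001], [0.142, 0.99, 0.0], [0.001, 0.0, -1.0]]
wrist_force: [-0.6, 0.8, -0.4]
gripper_width: 0.975
```

```bash
python3 -c "
from h import *
go(.6167,-.1296,.086,81.7)"
```

```text
t=12.72 tcp [ 0.6166 -0.1294  0.208 ] jaw 81.9 | turn 0.001 then shift [-1.000e-03 -2.000e-03  1.017e+00] grip 84.8 F [-0.6  0.8 -0.4]
```

Request:
drive_tool([
  [0, 0, 0.3, 0],
  [0, 0, 0.6, 0],
  [0, 0, 0.8, 0],
  [0, 0, 0.95, 0],
  [0, 0, 1, 0],
  [0, 0, 1, 0],
])

```text
time_s: 13.48
tcp_pos: [0.6171, -0.1292, 0.0885]
ee_rot: [[-0.99, 0.141, 0.0], [0.141, 0.99, -0.0], [-0.0, -0.0, -1.0]]
wrist_force: [-0.3, -0.7, 0.3]
gripper_width: 0.978
```

Request:
drive_tool([
  [0, 0, 0.015, 0],
  [0, 0, 0.015, 0],
  [0, 0, 0.015, 0],
  [0, 0, 0.015, 0],
  [0, 0, 0.015, 0],
  [0, 0, 0.015, 0],
  [0, 0, 0.015, 0],
], fingers=40)

```text
time_s: 14.35
tcp_pos: [0.617, -0.1293, 0.0867]
ee_rot: [[-0.99, 0.142, 0.001], [0.142, 0.99, 0.0], [-0.001, 0.0, -1.0]]
wrist_force: [-0.6, 2.9, 1.5]
gripper_width: 0.569
```

Request:
drive_tool([
  [0, 0, -0.1, 0],
  [0, 0, -0.3, 0],
  [0, 0, -0.6, 0],
  [0, 0, -1, 0],
  [0, 0, -1, -0.06],
  [0, 0, -1, -0.12],
  [0, 0, -1, -0.181],
  [0, 0, -1, -0.181],
  [0, 0, -1, -0.181],
])

```text
time_s: 15.48
tcp_pos: [0.6164, -0.1296, 0.206]
ee_rot: [[-0.976, -0.216, -0.001], [-0.216, 0.976, 0.0], [0.001, 0.0, -1.0]]
wrist_force: [-0.6, -0.1, -4.9]
gripper_width: 0.571
```

```bash
python3 -c "
from h import *
go(.4865,.3845,.21,102.6)
cv2.imwrite('pics/a2.png',capture('scene')['color'])"
```

```text
t=15.47 tcp [ 0.6164 -0.1296  0.206 ] jaw 102.5 | turn -0.001 then shift [ 0.122  4.417 -0.032] grip 49.7 F [-0.6 -0.1 -4.9]
```

View pics/a2.png

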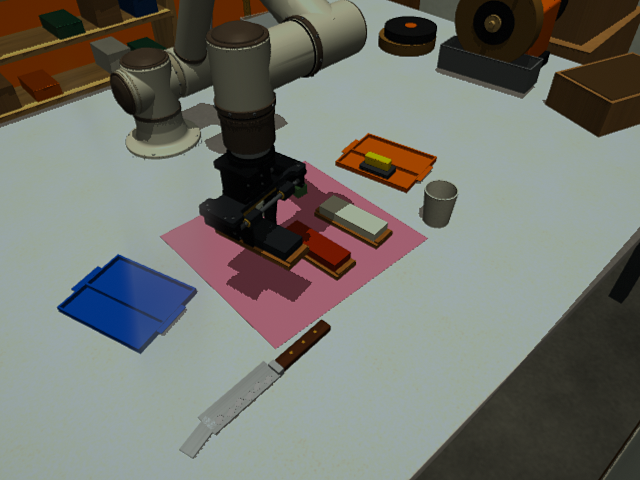

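Dark stone is held level near (270,240), opening 49.7 mm. The flattener sits in the orange narrow bay near (378,163).

Request:
drive_tool([
  [0.01, 0.2, 0, 0],
  [0.01, 0.5, 0, 0],
  [0.02, 0.88, 0, 0],
])

```text
time_s: 15.9
tcp_pos: [0.5913, -0.0265, 0.2063]
ee_rot: [[-0.977, -0.215, 0.0], [-0.215, 0.977, -0.0], [-0.0, -0.0, -1.0]]
wrist_force: [-0.3, 0.1, -4.3]
gripper_width: 0.568
```

Request:
drive_tool([
  [0.01, 0.3, 0, 0],
  [0.01, 0.6, 0, 0],
  [0.02, 0.88, 0, 0],
])

```text
time_s: 16.27
tcp_pos: [0.5658, 0.0768, 0.2066]
ee_rot: [[-0.976, -0.217, 0.0], [-0.217, 0.976, 0.0], [-0.0, 0.0, -1.0]]
wrist_force: [0.4, -0.6, -4.7]
gripper_width: 0.567
```

Request:
drive_tool([
  [0.01, 0.3, 0, 0],
  [0.01, 0.6, 0, 0],
  [0.02, 0.88, 0, 0],
])

```text
time_s: 16.65
tcp_pos: [0.5404, 0.1793, 0.2066]
ee_rot: [[-0.976, -0.217, 0.0], [-0.217, 0.976, 0.0], [-0.0, 0.0, -1.0]]
wrist_force: [0.5, 0.0, -4.2]
gripper_width: 0.572
```

Request:
drive_tool([
  [0.01, 0.3, 0, 0],
  [0.02, 0.6, 0, 0],
  [0.03, 0.88, 0, 0],
])

```text
time_s: 17.02
tcp_pos: [0.5138, 0.2815, 0.2065]
ee_rot: [[-0.976, -0.217, 0.0], [-0.217, 0.976, 0.0], [-0.0, 0.0, -1.0]]
wrist_force: [0.0, -0.3, -4.4]
gripper_width: 0.57
```

Request:
drive_tool([
  [0.01, 0.3, 0, 0],
  [0.02, 0.6, 0, 0],
  [0.03, 0.8, 0, 0],
  [0.03, 0.89, 0, 0],
  [0.03, 0.89, 0, 0],
  [0.03, 0.89, 0, 0],
])

```text
time_s: 17.77
tcp_pos: [0.4876, 0.3828, 0.2064]
ee_rot: [[-0.976, -0.217, -0.001], [-0.217, 0.976, -0.001], [0.001, -0.001, -1.0]]
wrist_force: [0.2, -0.7, -3.8]
gripper_width: 0.57
```

```bash
python3 -c "
from h import *
go(.4865,.3845,.0905,102.6)"
```

```text
t=17.77 tcp [0.4876 0.3828 0.2064] jaw 102.5 | turn -0.001 then shift [0.005 0.017 0.965] grip 49.6 F [ 0.2 -0.7 -3.8]
```

Request:
drive_tool([
  [0, 0.01, 0.3, 0],
  [0, 0.02, 0.6, 0],
  [0, 0.02, 0.8, 0],
  [0, 0.02, 0.9, 0],
  [0, 0.02, 0.945, 0],
  [0, 0.02, 0.945, 0],
])

```text
time_s: 18.52
tcp_pos: [0.4873, 0.3863, 0.0937]
ee_rot: [[-0.976, -0.218, 0.001], [-0.218, 0.976, 0.001], [-0.001, 0.001, -1.0]]
wrist_force: [0.1, -0.2, -4.2]
gripper_width: 0.574
```

Request:
drive_tool([
  [0, 0, 0.01, 0],
  [0, 0, 0.02, 0],
  [0, 0, 0.02, 0],
  [0, 0, 0.02, 0],
])

```text
time_s: 19.02
tcp_pos: [0.4869, 0.3863, 0.0908]
ee_rot: [[-0.976, -0.218, 0.0], [-0.218, 0.976, 0.0], [-0.0, 0.0, -1.0]]
wrist_force: [-0.2, 0.2, -4.7]
gripper_width: 0.569
```

Request:
drive_tool([
  [0, 0, 0.005, 0],
  [0, 0, 0.01, 0],
  [0, 0, 0.01, 0],
])

```text
time_s: 19.4
tcp_pos: [0.4869, 0.3863, 0.0907]
ee_rot: [[-0.976, -0.218, 0.0], [-0.218, 0.976, 0.0], [-0.001, 0.0, -1.0]]
wrist_force: [-3.1, -2.2, 6.5]
gripper_width: 0.572
```

Request:
drive_tool([
  [0, 0, 0, 0],
  [0, 0, 0, 0],
  [0, 0, 0, 0],
  [0, 0, 0, 0],
], fingers=62)

```text
time_s: 19.9
tcp_pos: [0.487, 0.3863, 0.0893]
ee_rot: [[-0.976, -0.218, 0.0], [-0.218, 0.976, 0.0], [-0.0, 0.0, -1.0]]
wrist_force: [0.2, -0.4, 0.4]
gripper_width: 0.708
```

Request:
drive_tool([
  [0, 0, -0.1, 0],
  [0, 0, -0.4, 0],
  [0, 0, -0.8, 0],
  [0, 0, -0.96, 0.044],
  [0, 0, -0.96, 0.044],
  [0, 0, -0.96, 0.044],
])

```text
time_s: 20.65
tcp_pos: [0.4864, 0.3857, 0.2038]
ee_rot: [[-0.991, -0.132, -0.001], [-0.132, 0.991, -0.001], [0.001, -0.001, -1.0]]
wrist_force: [-0.2, 0.3, -0.1]
gripper_width: 0.713
```

```bash
python3 -c "
from h import *
go(.6043,.1192,.206,97.5)"
```

```text
t=20.65 tcp [0.4864 0.3857 0.2038] jaw 97.6 | turn 0.001 then shift [-0.684 -2.33  -0.017] grip 62.0 F [-0.2  0.3 -0.1]
```

Request:
drive_tool([
  [-0.08, -0.26, 0, 0],
  [-0.16, -0.52, 0, 0],
  [-0.23, -0.78, 0, 0],
], fingers=85)

```text
time_s: 21.02
tcp_pos: [0.5263, 0.2958, 0.2028]
ee_rot: [[-0.991, -0.133, -0.003], [-0.133, 0.991, -0.002], [0.003, -0.002, -1.0]]
wrist_force: [-0.5, -1.1, -0.7]
gripper_width: 0.938
```

Request:
drive_tool([
  [-0.08, -0.26, 0, 0],
  [-0.16, -0.52, 0, 0],
  [-0.23, -0.78, 0, 0],
])

```text
time_s: 21.4
tcp_pos: [0.566, 0.2065, 0.2028]
ee_rot: [[-0.991, -0.132, -0.003], [-0.132, 0.991, -0.002], [0.003, -0.001, -1.0]]
wrist_force: [0.7, 0.2, 0.4]
gripper_width: 0.979
```

Request:
drive_tool([
  [-0.08, -0.26, 0, 0],
  [-0.16, -0.52, 0, 0],
  [-0.22, -0.77, 0, 0],
  [-0.22, -0.77, 0, 0],
  [-0.22, -0.77, 0, 0],
])

```text
time_s: 22.02
tcp_pos: [0.6041, 0.1198, 0.2035]
ee_rot: [[-0.991, -0.132, -0.002], [-0.132, 0.991, -0.001], [0.002, -0.0, -1.0]]
wrist_force: [1.4, 0.4, -0.0]
gripper_width: 0.978
```

```bash
python3 -c "
from h import *
go(.6043,.1192,.0867,97.5)"
```

```text
t=22.02 tcp [0.6041 0.1198 0.2035] jaw 97.6 | turn 0.001 then shift [-0.003 -0.005  0.973] grip 85.1 F [ 1.4  0.4 -0. ]
```

Request:
drive_tool([
  [0, 0, 0.3, 0],
  [0, 0, 0.6, 0],
  [0, 0, 0.8, 0],
  [0, 0, 0.93, 0],
  [0, 0, 0.97, 0],
  [0, 0, 0.97, 0],
])

```text
time_s: 22.78
tcp_pos: [0.6048, 0.1201, 0.0886]
ee_rot: [[-0.991, -0.132, 0.001], [-0.132, 0.991, 0.0], [-0.001, 0.0, -1.0]]
wrist_force: [-0.2, 0.4, 0.5]
gripper_width: 0.977
```

Request:
drive_tool([
  [0, 0, 0, 0],
  [0, 0, 0, 0],
  [0, 0, 0, 0],
  [0, 0, 0, 0],
  [0, 0, 0, 0],
  [0, 0, 0, 0],
  [0, 0, 0, 0],
], fingers=40)

```text
time_s: 23.65
tcp_pos: [0.6047, 0.1201, 0.0885]
ee_rot: [[-0.991, -0.132, 0.001], [-0.132, 0.991, 0.001], [-0.001, 0.0, -1.0]]
wrist_force: [-0.8, 3.0, 2.6]
gripper_width: 0.569
```

Request:
drive_tool([
  [0, 0, -0.1, 0],
  [0, 0, -0.3, 0],
  [0, 0, -0.6, 0],
  [0, 0, -1, 0],
  [0, 0, -1, -0.05],
  [0, 0, -1, -0.103],
  [0, 0, -1, -0.103],
  [0, 0, -1, -0.103],
])

```text
time_s: 24.65
tcp_pos: [0.6041, 0.1194, 0.2078]
ee_rot: [[-0.944, -0.33, -0.001], [-0.33, 0.944, -0.001], [0.002, -0.0, -1.0]]
wrist_force: [0.2, 0.5, -5.0]
gripper_width: 0.573
```

```bash
python3 -c "
from h import *
go(.4587,-.3177,.206,109.4)"
```

```text
t=24.65 tcp [0.6041 0.1194 0.2078] jaw 109.3 | turn -0.001 then shift [ 2.353 -3.033  0.018] grip 49.9 F [ 0.2  0.5 -5. ]
```

Request:
drive_tool([
  [0.12, -0.16, 0, 0],
  [0.35, -0.45, 0, 0],
  [0.59, -0.76, 0, 0],
])

```text
time_s: 25.02
tcp_pos: [0.5669, 0.0086, 0.208]
ee_rot: [[-0.944, -0.331, -0.001], [-0.331, 0.944, -0.0], [0.001, -0.0, -1.0]]
wrist_force: [0.3, -0.8, -4.9]
gripper_width: 0.572
```

Request:
drive_tool([
  [0.2, -0.25, 0, 0],
  [0.4, -0.5, 0, 0],
  [0.59, -0.76, 0, 0],
])

```text
time_s: 25.4
tcp_pos: [0.53, -0.1011, 0.2083]
ee_rot: [[-0.944, -0.33, -0.001], [-0.33, 0.944, -0.0], [0.001, 0.0, -1.0]]
wrist_force: [0.5, -0.9, -3.3]
gripper_width: 0.571
```

Request:
drive_tool([
  [0.2, -0.25, 0, 0],
  [0.4, -0.5, 0, 0],
  [0.59, -0.76, 0, 0],
])

```text
time_s: 25.78
tcp_pos: [0.4933, -0.2105, 0.2083]
ee_rot: [[-0.944, -0.33, -0.001], [-0.33, 0.944, -0.0], [0.001, 0.0, -1.0]]
wrist_force: [1.0, -0.1, -3.5]
gripper_width: 0.571
```

Request:
drive_tool([
  [0.2, -0.25, 0, 0],
  [0.4, -0.5, 0, 0],
  [0.52, -0.68, 0, 0],
  [0.58, -0.75, 0, 0],
  [0.58, -0.75, 0, 0],
  [0.58, -0.75, 0, 0],
])

```text
time_s: 26.52
tcp_pos: [0.459, -0.3162, 0.2082]
ee_rot: [[-0.943, -0.332, -0.0], [-0.332, 0.943, 0.0], [-0.0, 0.0, -1.0]]
wrist_force: [-0.4, -0.5, -4.6]
gripper_width: 0.569
```

```bash
python3 -c "
from h import *
go(.4587,-.3177,.0925,109.4)"
```

```text
t=26.52 tcp [ 0.459  -0.3162  0.2082] jaw 109.4 | turn -0.000 then shift [ 0.006 -0.012  0.964] grip 49.5 F [-0.4 -0.5 -4.6]
```

Request:
drive_tool([
  [0, -0.01, 0.3, 0],
  [0, -0.01, 0.6, 0],
  [0, -0.01, 0.8, 0],
  [0, -0.01, 0.9, 0],
  [0, -0.01, 0.945, 0],
  [0, -0.01, 0.945, 0],
])

```text
time_s: 27.28
tcp_pos: [0.4599, -0.3178, 0.0953]
ee_rot: [[-0.943, -0.332, 0.001], [-0.332, 0.943, -0.0], [-0.001, -0.001, -1.0]]
wrist_force: [-0.2, -0.6, -4.2]
gripper_width: 0.573
```

Request:
drive_tool([
  [0, 0, 0.01, 0],
  [0, 0, 0.02, 0],
  [0, 0, 0.02, 0],
  [0, 0, 0.02, 0],
])

```text
time_s: 27.78
tcp_pos: [0.4594, -0.318, 0.0926]
ee_rot: [[-0.944, -0.331, 0.0], [-0.331, 0.944, -0.0], [-0.0, -0.0, -1.0]]
wrist_force: [-0.1, 0.2, -3.9]
gripper_width: 0.573
```

Request:
drive_tool([
  [0, 0, 0.005, 0],
  [0, 0, 0.01, 0],
  [0, 0, 0.01, 0],
])

```text
time_s: 28.15
tcp_pos: [0.4595, -0.318, 0.0925]
ee_rot: [[-0.943, -0.332, 0.0], [-0.332, 0.943, -0.0], [-0.0, -0.0, -1.0]]
wrist_force: [-3.0, 1.5, 4.5]
gripper_width: 0.57
```

Contact. Release, lift, then on to the slurry stone (jaw 91).

Request:
drive_tool([
  [0, 0, 0, 0],
  [0, 0, 0, 0],
  [0, 0, 0, 0],
  [0, 0, 0, 0],
], fingers=62)

```text
time_s: 28.65
tcp_pos: [0.4595, -0.318, 0.0912]
ee_rot: [[-0.943, -0.331, 0.0], [-0.331, 0.943, -0.0], [-0.0, -0.0, -1.0]]
wrist_force: [-0.4, -0.1, -0.2]
gripper_width: 0.709
```

Request:
drive_tool([
  [0, 0, -0.1, 0],
  [0, 0, -0.4, 0],
  [0, 0, -0.8, 0],
  [0, 0, -0.96, 0.08],
  [0, 0, -0.96, 0.16],
  [0, 0, -0.96, 0.16],
  [0, 0, -0.96, 0.16],
])

```text
time_s: 29.52
tcp_pos: [0.4592, -0.3179, 0.2065]
ee_rot: [[-1.0, -0.02, -0.0], [-0.02, 1.0, 0.0], [0.0, 0.0, -1.0]]
wrist_force: [0.2, 0.5, 0.2]
gripper_width: 0.711
```

```bash
python3 -c "
from h import *
go(.4213,.1077,.206,91)
c=capture('top');cv2.imwrite('pics/a3.png',c['color'])"
```

```text
t=29.52 tcp [ 0.4592 -0.3179  0.2065] jaw 91.2 | turn 0.001 then shift [0.254 3.552 0.005] grip 61.8 F [0.2 0.5 0.2]
```

View pics/a3.png

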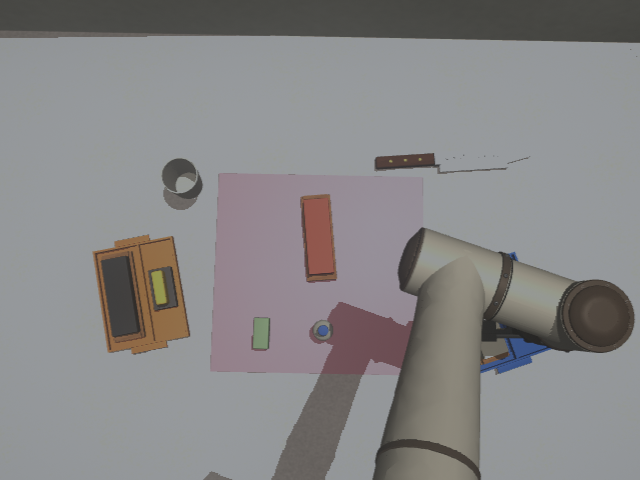

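The orange kit looks right: dark stone at (122,295), flattener at (163,287). Nothing else has moved.

Request:
drive_tool([
  [0.02, 0.3, 0, 0],
  [0.04, 0.6, 0, 0],
  [0.06, 0.89, 0, 0],
])

```text
time_s: 29.95
tcp_pos: [0.45, -0.2103, 0.2061]
ee_rot: [[-1.0, -0.019, -0.001], [-0.019, 1.0, 0.0], [0.001, 0.0, -1.0]]
wrist_force: [0.0, 0.2, 0.5]
gripper_width: 0.71
```

Request:
drive_tool([
  [0.02, 0.3, 0, 0],
  [0.04, 0.6, 0, 0],
  [0.06, 0.89, 0, 0],
])

```text
time_s: 30.32
tcp_pos: [0.441, -0.1035, 0.2063]
ee_rot: [[-1.0, -0.019, -0.0], [-0.019, 1.0, -0.0], [0.0, -0.0, -1.0]]
wrist_force: [0.2, 0.1, -0.7]
gripper_width: 0.709
```

Request:
drive_tool([
  [0.02, 0.3, 0, 0],
  [0.04, 0.6, 0, 0],
  [0.06, 0.89, 0, 0],
])

```text
time_s: 30.7
tcp_pos: [0.4319, 0.0032, 0.2064]
ee_rot: [[-1.0, -0.019, -0.0], [-0.019, 1.0, -0.0], [0.0, -0.0, -1.0]]
wrist_force: [0.1, 0.1, 0.8]
gripper_width: 0.712
```

Request:
drive_tool([
  [0.02, 0.3, 0, 0],
  [0.04, 0.6, 0, 0],
  [0.07, 0.88, 0, 0],
  [0.07, 0.88, 0, 0],
  [0.07, 0.88, 0, 0],
])

```text
time_s: 31.32
tcp_pos: [0.4216, 0.1073, 0.2062]
ee_rot: [[-1.0, -0.019, -0.001], [-0.019, 1.0, -0.0], [0.001, -0.0, -1.0]]
wrist_force: [0.2, 0.1, 0.5]
gripper_width: 0.71
```

```bash
python3 -c "
from h import *
go(.4213,.1077,.0835,91)"
```

```text
t=31.32 tcp [0.4216 0.1073 0.2062] jaw 91.1 | turn 0.001 then shift [0.002 0.004 1.023] grip 61.8 F [0.2 0.1 0.5]
```

Request:
drive_tool([
  [0, 0, 0.3, 0],
  [0, 0, 0.6, 0],
  [0, 0, 0.8, 0],
  [0, 0, 0.95, 0],
  [0, 0, 1, 0],
  [0, 0, 1, 0],
])

```text
time_s: 32.08
tcp_pos: [0.4219, 0.107, 0.0864]
ee_rot: [[-1.0, -0.017, -0.0], [-0.017, 1.0, -0.0], [0.0, -0.0, -1.0]]
wrist_force: [-0.4, -0.5, -0.4]
gripper_width: 0.712
```

Request:
drive_tool([
  [0, 0, 0.02, 0],
  [0, 0, 0.02, 0],
  [0, 0, 0.02, 0],
  [0, 0, 0.02, 0],
  [0, 0, 0.02, 0],
  [0, 0, 0.02, 0],
  [0, 0, 0.02, 0],
  [0, 0, 0.02, 0],
], fingers=15)

```text
time_s: 33.08
tcp_pos: [0.422, 0.1078, 0.0843]
ee_rot: [[-1.0, -0.018, 0.001], [-0.018, 1.0, 0.0], [-0.001, 0.0, -1.0]]
wrist_force: [-1.9, 1.0, 4.8]
gripper_width: 0.344
```

Request:
drive_tool([
  [0, 0, -0.1, 0],
  [0, 0, -0.3, 0],
  [0, 0, -0.6, 0],
  [0, 0, -1, 0],
  [0, 0, -1, -0.08],
  [0, 0, -1, -0.16],
  [0, 0, -1, -0.16],
  [0, 0, -1, -0.16],
])

```text
time_s: 34.08
tcp_pos: [0.4215, 0.1072, 0.204]
ee_rot: [[-0.944, -0.329, -0.001], [-0.329, 0.944, -0.0], [0.001, -0.0, -1.0]]
wrist_force: [-0.2, -0.7, -1.1]
gripper_width: 0.341
```

```bash
python3 -c "
from h import *
go(.5242,-.3774,.206,109.4)
cv2.imwrite('pics/a4.png',capture('scene')['color'])"
```

```text
t=34.08 tcp [0.4215 0.1072 0.204 ] jaw 109.2 | turn -0.002 then shift [ 0.534 -4.094 -0.016] grip 29.7 F [-0.2 -0.7 -1.1]
```

View pics/a4.png

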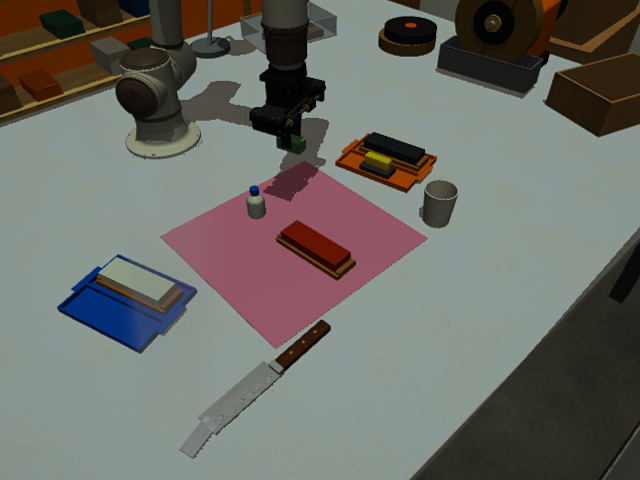

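The green stone is held at (291,144), opening 29.7 mm, and the white stone lies in the blue wide bay near (138,282).

Request:
drive_tool([
  [0.02, -0.18, 0, 0],
  [0.06, -0.5, 0, 0],
  [0.11, -0.82, 0, 0],
])

```text
time_s: 34.5
tcp_pos: [0.4421, 0.0094, 0.204]
ee_rot: [[-0.944, -0.331, -0.0], [-0.331, 0.944, -0.0], [0.0, -0.0, -1.0]]
wrist_force: [0.6, 0.2, -1.0]
gripper_width: 0.34
```

Request:
drive_tool([
  [0.04, -0.28, 0, 0],
  [0.07, -0.55, 0, 0],
  [0.11, -0.82, 0, 0],
])

```text
time_s: 34.88
tcp_pos: [0.4622, -0.0881, 0.2039]
ee_rot: [[-0.944, -0.33, -0.0], [-0.33, 0.944, -0.0], [0.001, 0.0, -1.0]]
wrist_force: [0.0, 0.1, -2.1]
gripper_width: 0.344
```

Request:
drive_tool([
  [0.04, -0.28, 0, 0],
  [0.07, -0.55, 0, 0],
  [0.11, -0.82, 0, 0],
])

```text
time_s: 35.25
tcp_pos: [0.4824, -0.1853, 0.2037]
ee_rot: [[-0.944, -0.33, -0.001], [-0.33, 0.944, 0.0], [0.001, 0.0, -1.0]]
wrist_force: [1.0, 0.2, -1.1]
gripper_width: 0.343
```

Request:
drive_tool([
  [0.03, -0.28, 0, 0],
  [0.07, -0.55, 0, 0],
  [0.1, -0.82, 0, 0],
])

```text
time_s: 35.62
tcp_pos: [0.5035, -0.2821, 0.2036]
ee_rot: [[-0.944, -0.33, -0.001], [-0.33, 0.944, 0.0], [0.001, 0.001, -1.0]]
wrist_force: [0.9, 0.8, -0.7]
gripper_width: 0.339
```

Request:
drive_tool([
  [0.03, -0.28, 0, 0],
  [0.07, -0.55, 0, 0],
  [0.1, -0.75, 0, 0],
  [0.1, -0.81, 0, 0],
  [0.1, -0.81, 0, 0],
  [0.1, -0.81, 0, 0],
])

```text
time_s: 36.38
tcp_pos: [0.5243, -0.3758, 0.204]
ee_rot: [[-0.943, -0.332, -0.001], [-0.332, 0.943, 0.0], [0.0, 0.001, -1.0]]
wrist_force: [0.3, 1.0, -1.3]
gripper_width: 0.342
```

```bash
python3 -c "
from h import *
go(.5242,-.3774,.0883,109.4)"
```

```text
t=36.38 tcp [ 0.5243 -0.3758  0.204 ] jaw 109.4 | turn -0.000 then shift [ 0.005 -0.013  0.964] grip 29.7 F [ 0.3  1.  -1.3]
```

Request:
drive_tool([
  [0, -0.01, 0.3, 0],
  [0, -0.01, 0.6, 0],
  [0, -0.01, 0.8, 0],
  [0, -0.01, 0.9, 0],
  [0, -0.01, 0.945, 0],
  [0, -0.01, 0.945, 0],
])

```text
time_s: 37.12
tcp_pos: [0.5252, -0.3777, 0.0913]
ee_rot: [[-0.943, -0.332, 0.001], [-0.332, 0.943, -0.0], [-0.001, -0.001, -1.0]]
wrist_force: [0.2, -0.6, -0.9]
gripper_width: 0.34
```

Request:
drive_tool([
  [0, 0, 0.01, 0],
  [0, 0, 0.02, 0],
  [0, 0, 0.02, 0],
  [0, 0, 0.02, 0],
])

```text
time_s: 37.62
tcp_pos: [0.5249, -0.3779, 0.0885]
ee_rot: [[-0.943, -0.331, 0.0], [-0.331, 0.943, -0.0], [-0.0, -0.0, -1.0]]
wrist_force: [-0.7, 0.2, -0.2]
gripper_width: 0.343
```

Request:
drive_tool([
  [0, 0, 0.005, 0],
  [0, 0, 0.01, 0],
  [0, 0, 0.01, 0],
])

```text
time_s: 38.0
tcp_pos: [0.5249, -0.3779, 0.0884]
ee_rot: [[-0.943, -0.332, 0.0], [-0.332, 0.943, -0.0], [0.0, -0.0, -1.0]]
wrist_force: [-1.6, 2.1, 6.4]
gripper_width: 0.34
```

Request:
drive_tool([
  [0, 0, 0, 0],
  [0, 0, 0, 0],
  [0, 0, 0, 0],
  [0, 0, 0, 0],
], fingers=44)

```text
time_s: 38.5
tcp_pos: [0.5248, -0.3778, 0.0868]
ee_rot: [[-0.943, -0.331, -0.0], [-0.331, 0.943, 0.0], [0.0, 0.0, -1.0]]
wrist_force: [0.1, -0.8, -0.4]
gripper_width: 0.505
```

Request:
drive_tool([
  [0, 0, -0.1, 0],
  [0, 0, -0.4, 0],
  [0, 0, -0.8, 0],
  [0, 0, -1, 0],
  [0, 0, -1, 0],
  [0, 0, -1, 0],
])

```text
time_s: 39.25
tcp_pos: [0.5243, -0.3774, 0.2064]
ee_rot: [[-0.944, -0.331, -0.001], [-0.331, 0.944, 0.001], [0.001, 0.001, -1.0]]
wrist_force: [-1.2, 0.2, 0.4]
gripper_width: 0.506
```

```bash
python3 -c "
from h import *
go(.431,-.0113,.208,109.4)"
```

```text
t=39.25 tcp [ 0.5243 -0.3774  0.2064] jaw 109.3 | turn -0.001 then shift [-0.28   3.136 -0.01 ] grip 44.0 F [-1.2  0.2  0.4]
```

Request:
drive_tool([
  [-0.02, 0.26, 0, 0],
  [-0.05, 0.52, 0, 0],
  [-0.07, 0.78, 0, 0],
], fingers=85)

```text
time_s: 39.62
tcp_pos: [0.5007, -0.2857, 0.2052]
ee_rot: [[-0.944, -0.331, -0.003], [-0.331, 0.944, 0.001], [0.003, 0.002, -1.0]]
wrist_force: [-0.2, 0.4, -0.2]
gripper_width: 0.762
```

Request:
drive_tool([
  [-0.02, 0.26, 0, 0],
  [-0.05, 0.52, 0, 0],
  [-0.07, 0.78, 0, 0],
])

```text
time_s: 40.0
tcp_pos: [0.4776, -0.1945, 0.2055]
ee_rot: [[-0.944, -0.331, -0.003], [-0.331, 0.944, 0.0], [0.003, 0.001, -1.0]]
wrist_force: [-0.1, 0.7, -0.4]
gripper_width: 0.968
```

Request:
drive_tool([
  [-0.02, 0.26, 0, 0],
  [-0.05, 0.52, 0, 0],
  [-0.07, 0.78, 0, 0],
])

```text
time_s: 40.38
tcp_pos: [0.4545, -0.1036, 0.2057]
ee_rot: [[-0.944, -0.331, -0.003], [-0.331, 0.944, -0.0], [0.003, 0.001, -1.0]]
wrist_force: [-0.1, 0.6, 0.5]
gripper_width: 0.976
```

Request:
drive_tool([
  [-0.02, 0.26, 0, 0],
  [-0.05, 0.52, 0, 0],
  [-0.07, 0.7, 0, 0],
  [-0.07, 0.8, 0, 0],
  [-0.07, 0.8, 0, 0],
  [-0.07, 0.8, 0, 0],
])

```text
time_s: 41.12
tcp_pos: [0.4316, -0.0116, 0.2068]
ee_rot: [[-0.944, -0.331, -0.001], [-0.331, 0.944, -0.0], [0.001, -0.0, -1.0]]
wrist_force: [0.5, -0.6, 0.1]
gripper_width: 0.978
```

```bash
python3 -c "
from h import *
go(.431,-.0113,.093,109.4)
s=capture('scene');cv2.imwrite('pics/a5.png',s['color'][60:300,150:390].repeat(2,0).repeat(2,1))"
```

```text
t=41.12 tcp [ 0.4316 -0.0116  0.2068] jaw 109.3 | turn -0.001 then shift [0.004 0.004 0.948] grip 85.0 F [ 0.5 -0.6  0.1]
```

View pics/a5.png

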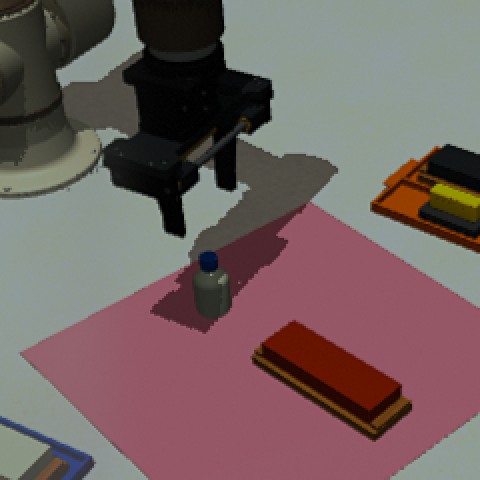

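The bottle stands between the open fingers, with its cap at about (208,260) in the crop.

Request:
drive_tool([
  [0, 0, 0.2, 0],
  [0, 0, 0.4, 0],
  [0, 0, 0.6, 0],
  [0, 0, 0.8, 0],
  [0, 0, 0.95, 0],
  [0, 0, 0.95, 0],
  [0, 0, 0.95, 0],
])

```text
time_s: 42.05
tcp_pos: [0.4322, -0.0113, 0.0935]
ee_rot: [[-0.944, -0.331, 0.001], [-0.331, 0.944, 0.0], [-0.001, -0.0, -1.0]]
wrist_force: [-0.4, -0.9, 0.3]
gripper_width: 0.978
```

Request:
drive_tool([
  [0, 0, 0, 0],
  [0, 0, 0, 0],
  [0, 0, 0, 0],
  [0, 0, 0, 0],
  [0, 0, 0, 0],
  [0, 0, 0, 0],
  [0, 0, 0, 0],
  [0, 0, 0, 0],
], fingers=25)

```text
time_s: 43.05
tcp_pos: [0.4317, -0.0111, 0.0931]
ee_rot: [[-0.943, -0.331, 0.0], [-0.331, 0.943, 0.0], [-0.0, 0.0, -1.0]]
wrist_force: [-1.0, 1.6, 0.9]
gripper_width: 0.448
```

Request:
drive_tool([
  [0, 0, -0.1, 0],
  [0, 0, -0.3, 0],
  [0, 0, -0.6, 0],
  [0, 0, -1, 0],
  [0, 0, -1, 0],
  [0, 0, -1, 0],
])

```text
time_s: 43.8
tcp_pos: [0.4309, -0.0113, 0.213]
ee_rot: [[-0.944, -0.331, -0.001], [-0.331, 0.944, 0.0], [0.0, 0.001, -1.0]]
wrist_force: [-0.3, -0.1, -1.1]
gripper_width: 0.45
```

```bash
python3 -c "
from h import *
go(.445,-.4052,.21,109.4)
s=capture('scene');cv2.imwrite('pics/a6.png',s['color'][60:300,150:390].repeat(2,0).repeat(2,1))"
```

```text
t=43.80 tcp [ 0.4309 -0.0113  0.213 ] jaw 109.3 | turn -0.001 then shift [ 0.979 -3.135  0.023] grip 39.2 F [-0.3 -0.1 -1.1]
```

View pics/a6.png

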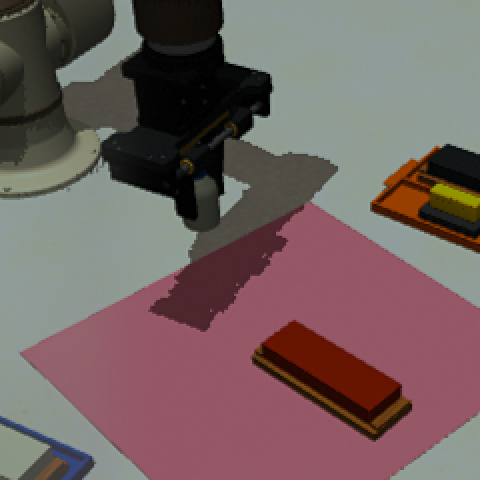

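The bottle is held upright at about (206,205) in the crop.

Request:
drive_tool([
  [0.05, -0.18, 0, 0],
  [0.15, -0.48, 0, 0],
  [0.24, -0.78, 0, 0],
])

```text
time_s: 44.22
tcp_pos: [0.4347, -0.1099, 0.2116]
ee_rot: [[-0.943, -0.332, -0.004], [-0.332, 0.943, -0.0], [0.004, 0.001, -1.0]]
wrist_force: [0.0, -0.6, -0.4]
gripper_width: 0.45
```

Request:
drive_tool([
  [0.08, -0.26, 0, 0],
  [0.16, -0.52, 0, 0],
  [0.24, -0.78, 0, 0],
])

```text
time_s: 44.6
tcp_pos: [0.4385, -0.2079, 0.2113]
ee_rot: [[-0.944, -0.331, -0.004], [-0.331, 0.944, 0.001], [0.003, 0.002, -1.0]]
wrist_force: [0.2, -0.1, -1.0]
gripper_width: 0.447
```

Request:
drive_tool([
  [0.08, -0.26, 0, 0],
  [0.16, -0.52, 0, 0],
  [0.25, -0.78, 0, 0],
])

```text
time_s: 44.98
tcp_pos: [0.4413, -0.3059, 0.2111]
ee_rot: [[-0.944, -0.331, -0.004], [-0.331, 0.944, 0.001], [0.003, 0.003, -1.0]]
wrist_force: [-0.2, 0.2, -0.2]
gripper_width: 0.447
```

Request:
drive_tool([
  [0.08, -0.26, 0, 0],
  [0.16, -0.52, 0, 0],
  [0.23, -0.72, 0, 0],
  [0.25, -0.8, 0, 0],
  [0.25, -0.8, 0, 0],
  [0.25, -0.8, 0, 0],
])

```text
time_s: 45.72
tcp_pos: [0.4454, -0.4047, 0.2126]
ee_rot: [[-0.943, -0.332, -0.001], [-0.332, 0.943, 0.001], [0.001, 0.001, -1.0]]
wrist_force: [0.7, 0.3, -1.1]
gripper_width: 0.447
```

```bash
python3 -c "
from h import *
go(.445,-.4052,.0971,109.4)"
```

```text
t=45.73 tcp [ 0.4454 -0.4047  0.2126] jaw 109.4 | turn -0.000 then shift [ 0.004 -0.004  0.963] grip 38.9 F [ 0.7  0.3 -1.1]
```

Request:
drive_tool([
  [0, 0, 0.2, 0],
  [0, 0, 0.4, 0],
  [0, 0, 0.6, 0],
  [0, 0, 0.8, 0],
  [0, 0, 0.9, 0],
  [0, 0, 0.945, 0],
  [0, 0, 0.945, 0],
])

```text
time_s: 46.6
tcp_pos: [0.4459, -0.4056, 0.1]
ee_rot: [[-0.943, -0.332, 0.0], [-0.332, 0.943, -0.0], [-0.0, -0.0, -1.0]]
wrist_force: [0.7, 0.1, -0.9]
gripper_width: 0.45
```

Request:
drive_tool([
  [0, 0, 0.01, 0],
  [0, 0, 0.02, 0],
  [0, 0, 0.02, 0],
  [0, 0, 0.02, 0],
])

```text
time_s: 47.1
tcp_pos: [0.4456, -0.4057, 0.0974]
ee_rot: [[-0.943, -0.331, 0.0], [-0.331, 0.943, -0.0], [-0.0, -0.0, -1.0]]
wrist_force: [-0.7, 0.4, -0.2]
gripper_width: 0.448
```

Request:
drive_tool([
  [0, 0, 0.005, 0],
  [0, 0, 0.005, 0],
  [0, 0, 0.005, 0],
])

```text
time_s: 47.48
tcp_pos: [0.4457, -0.4057, 0.0971]
ee_rot: [[-0.943, -0.332, 0.0], [-0.332, 0.943, -0.0], [-0.0, -0.0, -1.0]]
wrist_force: [-1.2, 1.2, 4.0]
gripper_width: 0.45
```

Request:
drive_tool([
  [0, 0, 0, 0],
  [0, 0, 0, 0],
  [0, 0, 0, 0],
  [0, 0, 0, 0],
], fingers=52)

```text
time_s: 47.98
tcp_pos: [0.4456, -0.4056, 0.0965]
ee_rot: [[-0.943, -0.331, -0.0], [-0.331, 0.943, 0.0], [0.0, 0.0, -1.0]]
wrist_force: [-0.4, -0.8, 0.2]
gripper_width: 0.592
```

Request:
drive_tool([
  [0, 0, -0.1, 0],
  [0, 0, -0.3, 0],
  [0, 0, -0.5, 0],
  [0, 0, -0.8, 0],
  [0, 0, -1, 0],
  [0, 0, -1, 0],
])

```text
time_s: 48.72
tcp_pos: [0.4465, -0.4062, 0.2199]
ee_rot: [[-0.943, -0.332, 0.005], [-0.332, 0.943, -0.003], [-0.004, -0.005, -1.0]]
wrist_force: [0.0, -0.0, -0.5]
gripper_width: 0.599
```

Request:
drive_tool([
  [0.2, -0.2, -0.2, 0],
  [0.5, -0.5, -0.4, 0],
  [0.8, -0.8, -0.6, 0],
  [1, -1, -0.7, 0],
  [1, -1, -0.7, 0],
])

```text
time_s: 49.35
tcp_pos: [0.3707, -0.5604, 0.3001]
ee_rot: [[-0.945, -0.328, 0.0], [-0.328, 0.945, 0.0], [-0.0, 0.0, -1.0]]
wrist_force: [-0.3, -0.8, -0.1]
gripper_width: 0.598
```

Run:
```python
from h import *
c=capture("top");h=hsv(c);s=capture("scene")
cv2.imwrite("pics/f_top.png",c["color"]);cv2.imwrite("pics/f_scene.png",s["color"])
T={"fine":(R(h,(0,0,130),(180,22,255)),(455,250,530,380),.038),
"coarse":(R(h,(0,0,0),(180,40,100)),(98,250,142,340),.038),
"flatt":(R(h,(22,60,90),(40,255,255)),(148,265,168,310),.046),
"slurry":(R(h,(40,30,90),(80,255,255)),(455,250,550,380),.032),
"medium":(R(h,(0,100,100),(7,255,255))|R(h,(175,100,100),(180,255,255)),(295,190,345,285),.034)}
TR={"o":((.4939,.3513),12.6),"b":((.4700,-.3498),19.4)}
for n,(m,b,z) in T.items():
    try:p,a,sz=rect(c,m,b,z)
    except Exception as e: print(n,"none");continue
    q,ta=TR["o" if n in("coarse","flatt") else "b"];t=np.radians(ta);d=(p-q)*1000
    print(n,p.round(4),"in tray",(d@[np.cos(t),np.sin(t)]).round(1),(d@[-np.sin(t),np.cos(t)]).round(1),"dyaw",round(a-ta,1),np.round(sz,1))
for x in(-90,90): print("orange",dark(c,(.4944,.3489),12.6,x),"blue",dark(c,(.4703,-.3507),19.4,x))
```

```text
fine [ 0.4866 -0.3101] in tray 28.8 31.9 dyaw -0.0 [90.1 48.2]
coarse [0.4882 0.3804] in tray 0.8 29.7 dyaw -0.1 [149.7  53.3]
flatt [0.5054 0.3046] in tray 1.1 -48.1 dyaw 0.1 [64.9 22.3]
slurry [ 0.5244 -0.3796] in tray 41.4 -46.2 dyaw -0.6 [58.4 27.8]
medium [ 6.137e-01 -2.000e-04] in tray 251.7 282.0 dyaw -13.8 [149.   49.5]
orange [-79.0, -10.5, 76.8] blue [-73.2, 35.0]
orange [-78.2, -10.6, 13.3, 23.3, 77.2] blue [-72.1, -5.2, 83.4]
```

View pics/f_top.png

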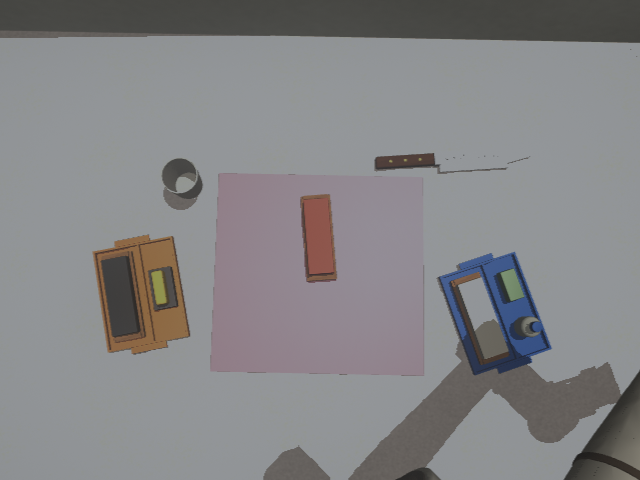

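View pics/f_scene.png

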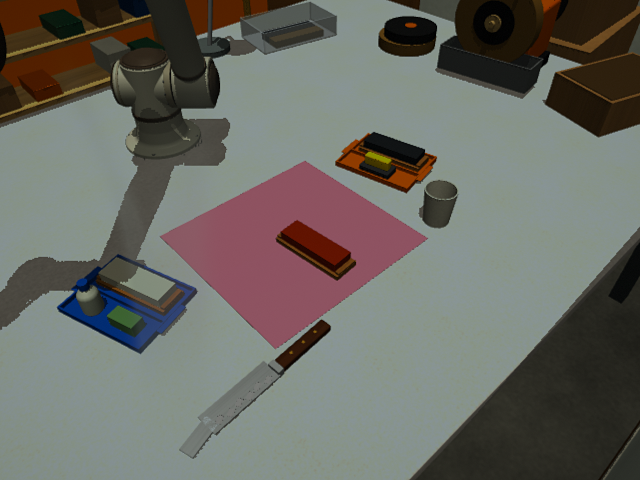

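```bash
python3 -c "
from station import order
print(order.finish_job())"
```

```text
the job is handed in; nothing more can be done
None
```

Both kits are made up and handed in at about 49 s of the 125 s allowed. Each piece was lowered until the wrist force showed floor contact (about 4–10 N) and only then released. I backed the arm off before handing in.

| Piece | Position in its tray (x / y, mm) | Allowed x / y (mm) | How checked |
|---|---|---|---|
| Coarse stone | +1 / +30 | ±15 / 18 to 50 | final image |
| Flattening block | +1 / −48 | ±65 / −60 to −28 | final image |
| Slurry stone | +41 / −46 | ±85 / −66 to −22 | final image |
| Fine stone | near centre / about +33 | ±15 / 18 to 50 | release pose |
| Dropper bottle | about −42 / about −44 | ±80 / −60 to −28 | release pose |

- **Left in place:** the red-brown stone measured exactly where it started. The cup and knife look unmoved, but I only checked those by eye. The tray wall lines that could still be picked out are within 1 mm of where they began.
- **Failed check:** the final colour measurement of the white stone came out only 90 mm long, with its centre 29 mm off in x. The arm's shadow covered about half of it, so I relied on its release pose and the pictures, which show it flat in the wide bay.
- **Small disagreement:** the tray wall lines and the tray outlines differed by 1–3 mm on where the tray centres are. That is well inside the tolerances.

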